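Ready the clay extruder for reloading

ROBOT

A 6-joint arm with a two-finger parallel gripper is mounted at the origin on the work surface. World frame = base frame: x ahead of the robot, y to its left, z up, the work surface at z = 0. Lengths are in m, angles in degrees, forces in N, time in s.
With the tool pointing down it reaches from about 0.4 to 0.825 m from the base axis. Payload 7 kg.
Tool frame: the origin (TCP) lies midway between the tips of the shut fingers; the grasp point (between the pads) lies r.grip_depth behind it (r.grip_depth is the distance from the TCP to the grasp point, in m); z points along the fingers, y is the line along which they close (so a half turn about z gives the same grasp; the last joint's range is limited). The gripper opens to 88 mm and grips with 3 to 60 N. Pads are 19 mm wide; open, the fingers measure 130 mm over their backs; the gripper's body (78 mm by 193 mm) begins 47 mm behind the grasp point.
Start: joints at [90.705, 20.546, 0.682, 0, -70.136, -16.507], TCP at [0.184, 0.649, 0.227] pointing down, gripper open.
Joint ranges: [-176.03, 176.03], [-82.01, 121.73], [-58.28, 71.71], [-173.87, 95.51], [-174.79, -0.11], [-173.66, 173.66]. Speed limits (degrees/s): [136.94, 136.94, 172.46, 180, 180, 180].

INTERFACE

Orientations are given as [roll, pitch, yaw] about the fixed x, y, z axes, in that order (R = Rz(yaw) Ry(pitch) Rx(roll)).
In Python, from plant import r gives the robot as it stands.
- The arm moves only by the shell command python3 drive.py 'ROWS' [OPENING] [FORCE]. ROWS is a JSON list of rows, 1 to 12 of them, each of 6 numbers: dx, dy, dz in m, then a rotation vector rx, ry, rz in degrees; each row is the pose to reach, as a shift and turn from the pose commanded when the command began, along the tool's axes at that moment; what a row does not reach only later rows make up. A row lasts 1/12 s, in which the tool goes at most 0.0417 m and 7.16 degrees, less where a joint would pass 70% of its speed; a pose out of reach is approached as far as the arm can. OPENING is the finger opening in m, set as the command begins (- or left out keeps the last). The fingers move at their own pace and stop on an object; FORCE is the grip in N (left out, the last holds). Time passes only in rows, so rows that do not move let the fingers close. It prints the time, the measured TCP pose, the force, the opening and the grip force at its end.
- r.get_state(): the state, without advancing time (a new reading comes with each control period).
- r.capture(name): name is "scene" or "top" or "wrist"; returns a dict with "frame" (384x512x3 uint8, red, green, blue), "z_map" (384x512 float32, m along the optical axis (not along the pixel's ray), 0 where there is no reading), "fx", "fy", "cx", "cy" (pixels), "D" ([k1, k2, p1, p2, k3] as OpenCV has them; the pictures are not rectified), "cam_to_world" (4x4, takes a point from camera to world coordinates). Camera axes: x right, y down, z forward; pixel columns grow to the right and rows downward; lengths in m; the calibration is good to about 2 mm. A picture is of the moment at which its call begins.
- r.close_job(): hands the job in; it is judged then, once.
The state is a dict: "time_s": time; "joints": joint angles; "qd": joint speeds; "joint_torque": joint torques, N m; "tcp_pos": TCP position; "eef_rot": TCP orientation; "contact_force": force on the tool from outside, world axes, zero at the start; "moment": the same for the moment, N m; "gripper_width": finger opening in m; "gripper_force": force on a finger pad.
Only numpy, scipy, OpenCV 4.12 (cv2) and the standard library are available. Lean on these libraries where they do the work, as an engineer would, in place of code of your own. Each camera call takes 0.05 s, during which the arm holds its last target. There are 200 camera calls.

TASK

Get the clay extruder ready for reloading: take the die plate with the blue band off the sloping drainer, stand it on edge, band up, fully down in the rack slot with the blue tag, and let go of it. Then take the extruder's plunger by its wooden handle and draw it straight out along the leaning barrel, without wrenching it sideways or pulling it right out, until the red ring on its rod is at the barrel's mouth, and finish still gripping it and holding it there at rest. Leave all the other things on the bench where they are.

Things in the scene. Friction and masses are not known exactly. Their poses are not given: they have to be found in the camera images.
- die_blue: Aluminium die plate 70 (x) x 8 (y) x 90 (z) mm, 135 g, blue band along its top 16 mm. Origin: centre of its lower 70 x 8 edge; z points to the banded edge. It starts on the drainer's lip, leaning 25 degrees from upright, top towards the drainer's +y; its +y face lies on a backboard that reaches 50 mm up it, so the top 40 mm is free on both faces to grip across the 8 mm.
- drainer: White plastic drainer, base 110 (x) x 100 (y) x 8 mm, fixed to the bench. Origin: centre of its underside. Its sloping backboard is 90 mm wide; the plate's lower edge starts at y -20, z 30 mm and x within 8 mm of the origin. About 75 mm tall, 110 mm with the plate.
- rack: Wooden rack fixed to the bench, base 90 (x) x 200 (y) x 12 mm, four slots side by side along its y, 46 mm apart. Origin: centre of its underside. Plates stand with thickness along the rack's y, width along x. Slot: 13 mm wide between 60 mm long fins up to 40 mm above its floor, flaring to 28 mm at 53 mm. Slot floor 12 mm, fin tops 65 mm above the bench.
- blue_tag: The empty rack slot marked by flat blue tags 12 x 26 mm at both ends and a blue strip on the slot floor: the place for the blue-banded plate. Fixed in the rack. Origin: centre of the slot's floor; y across the slot (as the rack's y), x along it, z up. The plate is in place when its origin meets this one, standing upright.
- yellow_tag: The other empty slot, marked with yellow tags; it stays empty. Origin and axes as for the blue tag.
- die_red: Plate like the blue one but with a red band, standing in a rack slot; leave it. Origin: centre of its lower edge.
- die_green: Plate like the blue one but with a green band, standing in a rack slot; leave it. Origin: centre of its lower edge.
- extruder: Blue metal extruder stand fixed to the bench, base 150 (x) x 110 (y) x 12 mm with two cheeks that carry the barrel. Origin: centre of its underside; its front is -x. The barrel leans 15 degrees from upright towards the stand's -x.
- barrel: Aluminium barrel, fixed in the stand, 42 mm outside, 110 mm deep with a round 24 mm bore and a black collar at the mouth. Origin: centre of the bore's floor (20, 0, 32 mm in the stand's frame); z is the bore's axis, pointing out of the mouth, up and 15 degrees towards the stand's front.
- mouth (a point): Centre of the barrel's mouth, 110 mm up the barrel's axis from the bore's floor.
- plunger: Plunger: straight steel rod 22 mm in diameter in the 24 mm bore (1 mm play all round), with a wooden handle on top; about 250 g. Origin: centre of the rod's foot; z along the rod to the handle, in line with the bore. At the start the foot stands on the bore's floor. Loose: it slides and turns freely in the bore and drops home if let go.
- handle (a point): Centre of the plunger's wooden handle block, 75 mm long (plunger x) x 26 mm thick (plunger y) x 32 mm tall (plunger z); 156 mm up the rod from its foot, so the block's underside is 30 mm clear of the barrel's mouth at the start. Grip it across the 26 mm, from above along the rod.
- ring (a point): Centre of the red ring painted round the rod, 16 mm wide, 50 mm up the rod from its foot; hidden in the bore at the start, 60 mm below the mouth, so a 60 mm draw along the axis brings it to the mouth.
- tub_big: White lidded tub, 90 mm in diameter, 130 mm tall; leave it. Origin: centre of its underside.
- tub_small: White lidded tub, 76 mm in diameter, 75 mm tall; leave it. Origin: centre of its underside.
- brush_cup: Blue cup, 74 mm in diameter, with brushes standing in it up to about 260 mm; leave it. Origin: centre of its underside.
- bowl: White bowl, 130 mm in diameter, 60 mm tall; leave it. Origin: centre of its underside.
- spatula: Spatula, about 190 mm long, lying on the bench in front of the robot; leave it. Origin: on its underside.

How it is judged (in metres and radians):
On the way:
1. the blue-banded plate stands in the blue-tagged slot, let go (x of die_blue in the frame of blue_tag between -0.015 and 0.015 m and y of die_blue in the frame of blue_tag between -0.006 and 0.006 m and z of die_blue in the frame of blue_tag between -0.004 and 0.004 m and angle between die_blue's own z axis and vertical below 0.16 rad and angle between the y axis of die_blue and the y axis of blue_tag, either way round below 0.17 rad and linear speed of die_blue below 0.02 m/s and contact force between the fingers and die_blue below 0.1 N), for 0.2 s.
At the end, for the whole second after the job is handed in: Blue plate released upright in the blue slot (15 mm along, 6 mm across, 4 mm height, 0.16 rad); the gripper holds the plunger with the barrel's mouth within the red ring (60 +- 8 mm out), aligned to 0.06 rad, at rest, under 15 N on the barrel (all of step 1 and z of ring in the frame of mouth between -0.008 and 0.008 m and angle between the z axis of plunger and the z axis of barrel, either way round below 0.06 rad and distance between ring and mouth below 0.011 m and contact force between the fingers and plunger above 2 N and contact force between plunger and barrel below 15 N and linear speed of plunger below 0.01 m/s); the arm keeps its last pose, push and grip.
It fails at once if another thing on the bench is moved over 30 mm (distance of any of die_red, die_green, tub_big, tub_small, brush_cup, bowl, spatula from where it was at the start of the episode above 0.03 m).
It fails at once if the plunger is pulled right out of the barrel (z of plunger in the frame of barrel above 0.105 m).
It fails at once if the plunger is wrenched against the barrel (over 40 N) (contact force between plunger and barrel above 40 N).
It also fails if it takes over 67 s, if anything falls off the work surface, if the arm or the gripper's body presses on something with over 40 N, if the wrist force passes 120 N, or if a joint passes its speed limit or range.

## Working session

There is one attempt and no reset: what is moved stays moved. The work goes in short steps, Python scripts to look and compute and a shell command to move; the robot and the scene stay as the last step left them, time stands still between calls to the robot, and variables do not carry over. Pictures are saved under pics/ and viewed, at most 10 in all, crops included, and the job is handed in when it is done.

```bash
ls; mkdir -p pics
cat > h.py <<'E'
import numpy as np, cv2, pickle
from scipy.spatial.transform import Rotation as R
from plant import r
def snap(name,out):
    c=r.capture(name); pickle.dump(c,open(f'pics/{out}.pkl','wb'))
    cv2.imwrite(f'pics/{out}.png',c['frame'][:,:,::-1]); return c
def load(o): return pickle.load(open(f'pics/{o}.pkl','rb'))
def cloud(c):
    h,w=c['z_map'].shape; u,v=np.meshgrid(np.arange(w),np.arange(h))
    K=np.array([[c['fx'],0,c['cx']],[0,c['fy'],c['cy']],[0,0,1.]])
    n=cv2.undistortPoints(np.stack([u,v],-1).reshape(-1,1,2).astype(float),K,np.array(c['D'],float)).reshape(h,w,2)
    P=np.dstack([n,np.ones((h,w))])*c['z_map'][...,None]
    T=np.array(c['cam_to_world']); return P@T[:3,:3].T+T[:3,3]
E
python3 - <<'E'
from h import *
a=snap('scene','s0');b=snap('top','t0');c=snap('wrist','w0')
im=np.hstack([cv2.resize(x['frame'],(400,300)) for x in(a,b)]); 
im=np.vstack([im,np.hstack([cv2.resize(c['frame'],(400,300)),np.zeros((300,400,3),np.uint8)])])
cv2.imwrite('pics/all0.png',im[:,:,::-1])
s=r.get_state();print(s, r.grip_depth)
for x in(a,b,c):print(x['fx'],np.round(x['cam_to_world'],3).tolist())
E
```

```text
drive.py
pics
plant.py
{'time_s': 0.15, 'joints': array([ 9.07060307e+01,  2.05822862e+01,  6.47475274e-01, -1.18623368e-02,
       -7.01355166e+01, -1.65072993e+01]), 'qd': array([-0.01349361, -0.05308855,  0.182366  ,  0.125439  , -0.00034153,
       -0.01843294]), 'joint_torque': array([-1.14654951e-03, -5.83270490e+01,  2.93289846e+01,  7.00108543e+00,
        8.75258062e-03, -1.09707673e-04]), 'tcp_pos': array([0.18374133, 0.64915128, 0.22585601]), 'eef_rot': array([ 1.79929402e+02, -9.29087514e-03, -1.58053005e+01]), 'contact_force': array([-0.26601826,  0.2351702 ,  0.09646736]), 'moment': array([-0.05750502,  0.02696098, -0.02262098]), 'gripper_force': 0.0, 'gripper_width': 0.08795953304808556} 0.0188
439.46719705172853 [[0.563, 0.713, -0.417, 0.989], [0.826, -0.482, 0.29, -0.276], [0.006, -0.508, -0.861, 0.969], [0.0, 0.0, 0.0, 1.0]]
376.5704586374275 [[-0.029, -0.99, 0.135, 0.439], [-0.999, 0.025, -0.027, 0.014], [0.024, -0.136, -0.99, 1.072], [0.0, 0.0, 0.0, 1.0]]
309.22720697149987 [[-0.272, -0.927, -0.256, 0.253], [-0.962, 0.263, 0.071, 0.63], [0.002, 0.266, -0.964, 0.383], [0.0, 0.0, 0.0, 1.0]]
```

View pics/all0.png

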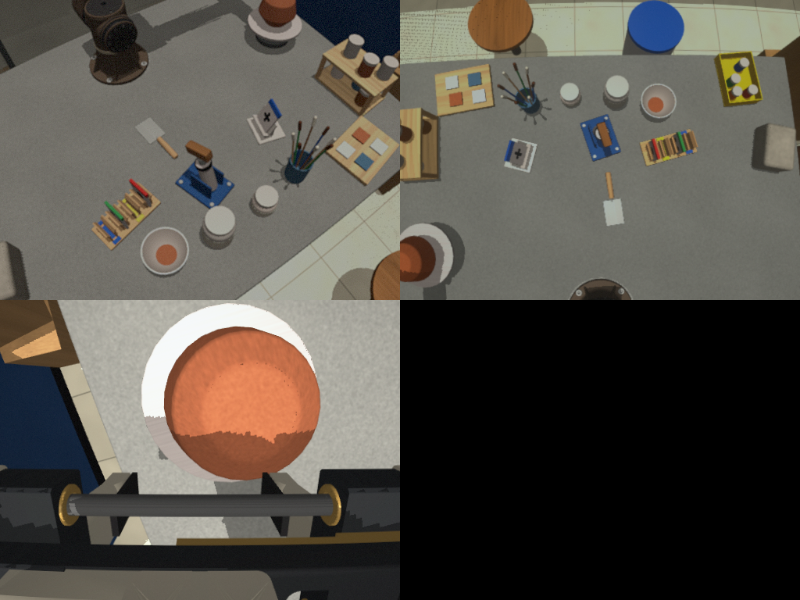

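Overview: in the top half of the mosaic, drainer with plate at ~(520,155), extruder at (600,137), rack at (669,147); scene view shows the same at (265,120), (205,180), (125,212). Enlarging.

Run:
```python
from h import *
t=load('t0');s=load('s0')
cr=lambda c,x,y,w,h,k:cv2.resize(c['frame'][y:y+h,x:x+w],(w*k,h*k),interpolation=cv2.INTER_CUBIC)
# top: drainer x120-186,y165-225 ; ext 226-292 ; rack 305-385
A=np.hstack([cr(t,125,170,50,60,5),cr(t,230,140,55,60,5),cr(t,305,160,55,60,5)])
A=A[:300,:800]
B=np.hstack([cr(s,315,115,53,60,5),cr(s,220,170,53,60,5),cr(s,120,230,53,60,5)])
W=max(A.shape[1],B.shape[1]);A=np.pad(A,((0,0),(0,W-A.shape[1]),(0,0)));B=np.pad(B,((0,0),(0,W-B.shape[1]),(0,0)))
im=np.vstack([A,B])
print(im.shape);cv2.imwrite('pics/crops.png',im[:,:,::-1])
```

```text
(600, 800, 3)
```

View pics/crops.png

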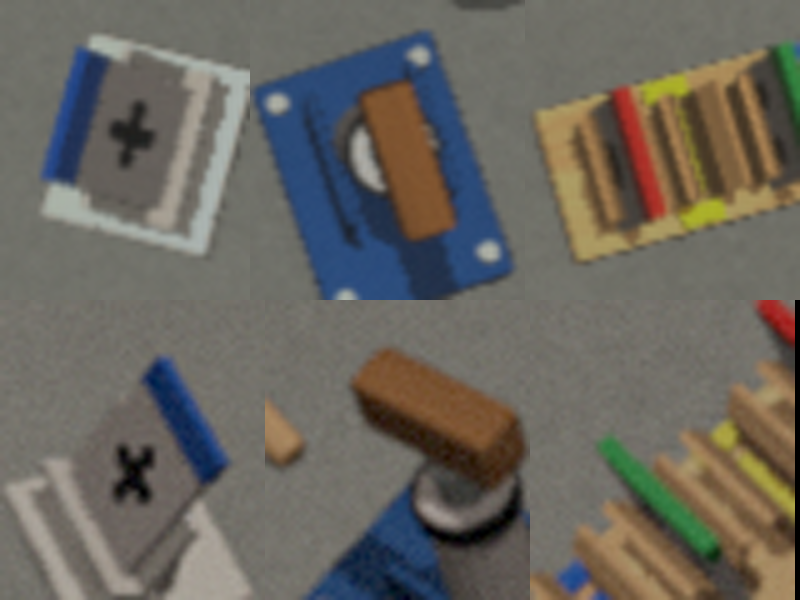

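Top row: plate's band on the left (+y world) side; rack slots left→right are red, yellow tag, green, (blue, beyond crop). Handle centre at crop (407,160). Now the depth clouds.

```bash
cat > m.py <<'E'
from h import *
def pts(o,box,cond):
    c=load(o);P=cloud(c);x0,y0,x1,y1=box
    P=P[y0:y1,x0:x1];F=c['frame'][y0:y1,x0:x1].astype(int);H=cv2.cvtColor(c['frame'],cv2.COLOR_RGB2HSV)[y0:y1,x0:x1].astype(int)
    k=cond(H,P,F)&np.isfinite(P).all(2)&(c['z_map'][y0:y1,x0:x1]>0);return P[k]
def plane(Q):
    for i in range(4):
        m=Q.mean(0);n=np.linalg.svd(Q-m,full_matrices=False)[2][2];d=abs((Q-m)@n);Q=Q[d<max(2.*d.std(),1e-3)] if i<3 else Q
    return m,n*np.sign(n[2]),d.std(),len(Q)
def rect(Q):
    (c,s,a)=cv2.minAreaRect((Q[:,:2]*1000).astype(np.float32));return np.round(c,1),np.round(s,1),round(a,1)
E
python3 - <<'E'
from m import *
blue=lambda H,P,F:(H[...,0]>100)&(H[...,0]<125)&(H[...,1]>140)
for o,bx in(('t0',(120,165,175,232)),('s0',(310,110,372,190))):
    Q=pts(o,bx,lambda H,P,F:blue(H,P,F)&(P[...,2]>.06)); 
    print(o,'band',len(Q),Q.mean(0).round(4),Q.min(0).round(3),Q.max(0).round(3),rect(Q))
    Q=pts(o,bx,lambda H,P,F:(H[...,1]<60)&(P[...,2]>.04)); print(' plate',[np.round(x,4) for x in plane(Q)], Q[:,2].max())
    Q=pts(o,bx,lambda H,P,F:(P[...,2]<.014)&(P[...,2]>.004)&(F.min(-1)>130)); print(' base',len(Q),rect(Q),np.median(Q[:,2]))
for o,bx in(('t0',(228,140,290,215)),('s0',(215,170,305,275))):
    br=lambda H,P,F:(H[...,0]<18)&(H[...,1]>90)&(P[...,2]>.13)
    Q=pts(o,bx,br); print(o,'handle',len(Q),Q.mean(0).round(4),Q.min(0).round(3),Q.max(0).round(3))
    print(' rect',rect(Q),[np.round(x,4) for x in plane(Q[Q[:,2]>Q[:,2].max()-.02])])
    Q=pts(o,bx,lambda H,P,F:(P[...,2]<.02)&(P[...,2]>.008)); print(' base',rect(Q),np.median(Q[:,2]))
E
```

```text
t0 band 131 [0.567  0.2899 0.1097] [0.536 0.278 0.101] [0.6   0.304 0.117] (array([567.5, 291. ]), array([13.1, 66.5]), 76.2)
 plate [array([0.5614, 0.2714, 0.0719]), array([-0.2295, -0.8841,  0.407 ]), np.float64(0.0003), np.int64(237)] 0.11196695631124964
 base 318 (array([564.2, 276.4]), array([ 98.2, 107.8]), 74.9) 0.007887458164005268
s0 band 139 [0.5689 0.2895 0.11  ] [0.534 0.275 0.07 ] [0.602 0.304 0.118] (array([566.9, 285.3]), array([23.5, 69.1]), 73.8)
 plate [array([0.5606, 0.272 , 0.0709]), array([-0.2197, -0.8746,  0.4322]), np.float64(0.0004), np.int64(306)] 0.11772016238296079
 base 367 (array([564.9, 277. ]), array([ 98.2, 108. ]), 74.6) 0.00939869157524087
t0 handle 334 [ 0.5985 -0.0233  0.1969] [ 0.563 -0.044  0.178] [ 0.635 -0.003  0.209]
 rect (array([598.7, -24.2]), array([71.5, 25.2]), 17.6) [array([ 0.5991, -0.0231,  0.1978]), array([-0.2533, -0.0106,  0.9673]), np.float64(0.0003), np.int64(129)]
 base (array([621.9, -17.5]), array([150. , 109.8]), 17.5) 0.011755757126356348
s0 handle 518 [ 0.6071 -0.0243  0.1958] [ 0.563 -0.044  0.14 ] [ 0.641 -0.003  0.21 ]
 rect (array([602.4, -22.7]), array([77.1, 26.1]), 17.4) [array([ 0.6011, -0.0226,  0.1993]), array([-0.2153, -0.1265,  0.9683]), np.float64(0.0004), np.int64(207)]
 base (array([593.1, -65.2]), array([253.9, 168.9]), 23.0) 0.01359187397293693
```

Run:
```python
from m import *
for o,bx in(('t0',(300,160,400,225)),('s0',(110,220,215,325))):
    hue={'red':lambda H,P,F:((H[...,0]<6)|(H[...,0]>174))&(H[...,1]>160)&(P[...,2]>.07),
     'green':lambda H,P,F:(H[...,0]>50)&(H[...,0]<80)&(H[...,1]>120)&(P[...,2]>.07),
     'blue':lambda H,P,F:(H[...,0]>100)&(H[...,0]<125)&(H[...,1]>140)&(P[...,2]>.0),
     'yellow':lambda H,P,F:(H[...,0]>26)&(H[...,0]<34)&(H[...,1]>170)&(P[...,2]>.0)}
    for n,f in hue.items():
        Q=pts(o,bx,f);print(o,n,len(Q),Q.mean(0).round(4),np.median(Q[:,2]).round(4),rect(Q))
    Q=pts(o,bx,lambda H,P,F:(P[...,2]>.006)&(P[...,2]<.1)); print(' rack',rect(Q))
    Q=pts(o,bx,lambda H,P,F:(P[...,2]>.006)&(P[...,2]<.018)); print(' rackbase',rect(Q),np.median(Q[:,2]))
c=load('t0')['frame'][160:225,300:405];d=load('s0')['frame'][225:320,115:215]
im=np.vstack([cv2.resize(c,None,fx=5,fy=5)[:,:500],cv2.resize(d[30:85],None,fx=5,fy=5)[:275]]);cv2.imwrite('pics/rack.png',im[:600,:,::-1])
```

```text
t0 red 86 [ 0.5621 -0.1995  0.1013] 0.1015 (array([ 562.8, -199.5]), array([67. ,  9.2]), 14.0)
t0 green 93 [ 0.5837 -0.2897  0.1008] 0.1012 (array([ 584.7, -290.4]), array([67.5,  9.1]), 13.6)
t0 blue 34 [ 0.5876 -0.3367  0.0142] 0.0144 (array([ 595.5, -335.1]), array([81.4, 21.4]), 13.1)
t0 yellow 55 [ 0.5734 -0.2457  0.0142] 0.0144 (array([ 574. , -244.8]), array([84.8, 24.5]), 13.8)
 rack (array([ 564.5, -266.8]), array([120.4, 203.6]), 14.1)
 rackbase (array([ 564.5, -266.8]), array([120.4, 203.6]), 14.1) 0.011966801652991133
s0 red 134 [ 0.5669 -0.1994  0.1026] 0.1035 (array([ 564.1, -199.5]), array([68.7,  8.8]), 13.2)
s0 green 105 [ 0.5877 -0.2886  0.1029] 0.1038 (array([ 585.4, -288.5]), array([68.7,  7.3]), 12.8)
s0 blue 120 [ 0.6029 -0.3306  0.0155] 0.0154 (array([ 595.7, -331.9]), array([83.4, 20.2]), 12.6)
s0 yellow 0 [nan nan nan] nan (array([0., 0.]), array([0., 0.]), 0.0)
 rack (array([ 573.2, -258. ]), array([249.4, 268.5]), 56.5)
 rackbase (array([ 567.7, -256. ]), array([246.7, 257.1]), 56.5) 0.013491286492572696<stdin>:8: RuntimeWarning: Mean of empty slice.
  ret = um.true_divide(
  return _methods._mean(a, axis=axis, dtype=dtype,
  ret = ret.dtype.type(ret / rcount)
```

View pics/rack.png

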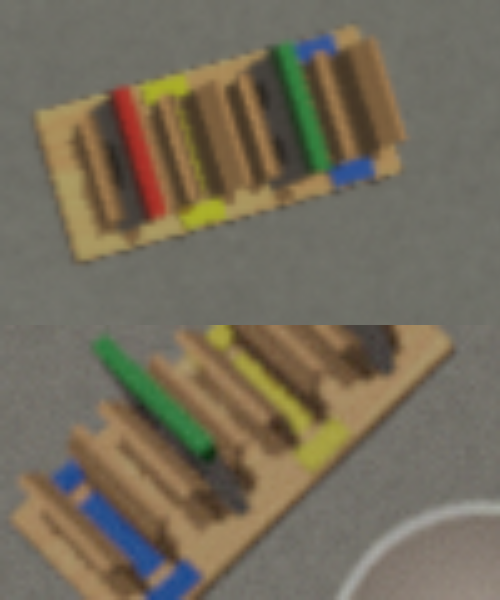

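```bash
cat > g.py <<'E'
from h import *
def fr(x,y,yaw):return np.array([x,y,0.]),R.from_euler('z',yaw,degrees=True)
# drainer, plate
oD,RD=fr(.5646,.2768,-14.9); oS,RS=fr(.6219,-.0175,17.5); oB=np.array([.5958,-.334,.012]);yB=13.8
Rp=RD*R.from_euler('x',-25,degrees=True); oP=oD+RD.apply([0,-.0205,.030])
Ra=RS*R.from_euler('y',-15,degrees=True); oA=oS+RS.apply([.02,0,.032])
flip=R.from_euler('x',180,degrees=True)
def plate(h): return oP+Rp.apply([0,0,h]), Rp*flip         # TCP at h up the plate
def slot(h,yaw=None): return oB+np.array([0,0,h]), R.from_euler('z',yB if yaw is None else yaw,degrees=True)*flip
def plun(h): return oA+Ra.apply([0,0,h]), Ra*flip
def go(p,Rt,lab=''):
    s=r.get_state();Rc=R.from_euler('xyz',s['eef_rot'],degrees=True)
    d=Rc.inv().apply(np.asarray(p)-s['tcp_pos']);w=(Rc.inv()*Rt).as_rotvec(degrees=True)
    print(lab,'t%.2f'%s['time_s'],'shift',d.round(4),'rot',w.round(2),'rows %.1f'%max(np.linalg.norm(d)/.0417,np.linalg.norm(w)/7.16),'goal',np.round(p,4))
E
python3 - <<'E'
from g import *
go(*plate(.057+.06),'pre');go(*plate(.057),'grasp')
for o in('t0','s0'):
    P=cloud(load(o)).reshape(-1,3);Q=P[(P[:,2]>.1)&(P[:,0]>.4)&(P[:,0]<.85)&(abs(P[:,1])<.5)]
    H=np.histogram2d(Q[:,0],Q[:,1],bins=[np.arange(.4,.86,.05),np.arange(-.5,.51,.1)])[0].astype(int);print(H)
E
```

```text
pre t0.15 shift [0.4674 0.2255 0.0902] rot [-24.93   0.19  -0.89] rows 12.6 goal [0.572  0.3048 0.136 ]
grasp t0.15 shift [0.4678 0.2508 0.1446] rot [-24.93   0.19  -0.89] rows 13.2 goal [0.5655 0.2803 0.0817]
[[  0   0   0   0   0 783   0   0   0   0]
 [  0   0   0   0   0   0   0   0   0   0]
 [  0   0  23   1   0   0   0  33  11   0]
 [  0   3  59  37 207   0   0 126   2   0]
 [  0   0  24   0 240  15   0   5   0   0]
 [  0   0   0   0   0   0   0  19   0   0]
 [  0   0   0  13 186   0  25 122   0   0]
 [  0   0   0  82 456   0  35 333   0   0]
 [  0   0   0   0  56   0   0  35   0   0]]
[[  0   0   0   0   0   0   0   0   0   0]
 [  0   0   0   0   0   0   0   0   0   0]
 [  0   0  31   3   0   0   0  37  12   0]
 [  0   0 100  72 235   0   0 134   4   0]
 [  0   0  36   0 751  13   0  13   0   0]
 [  0   0   0   0   0   0   0  18   0   0]
 [  0   0   0  12 147   0  13 351   0   0]
 [  0   0   0 257 748   0  87 423   0   0]
 [  0   0   0  24 270   0   0  62   0   0]]
```

```bash
python3 - <<'E'
from g import *
P=np.vstack([cloud(load(o)).reshape(-1,3) for o in('t0','s0')])
Q=P[(P[:,2]>.1)&(P[:,2]<.3)&(P[:,0]>.62)&(P[:,0]<.85)&(P[:,1]>.1)&(P[:,1]<.45)]
for a in np.arange(.1,.45,.05):
    S=Q[(Q[:,1]>=a)&(Q[:,1]<a+.05)]
    if len(S): i=S[:,0].argsort()[:3];print(round(a,2),S[i].round(3).tolist())
E
python3 drive.py '[[0.16,0.07,-0.03,-8,0,0],[0.3,0.14,0.0,-16,0,0],[0.467,0.225,0.06,-25,0,-1],[0.467,0.225,0.06,-25,0,-1],[0.467,0.225,0.06,-25,0,-1],[0.467,0.225,0.06,-25,0,-1],[0.467,0.225,0.06,-25,0,-1],[0.467,0.225,0.06,-25,0,-1],[0.467,0.225,0.06,-25,0,-1],[0.467,0.225,0.06,-25,0,-1]]' 0.06
```

```text
0.15 [[0.709, 0.2, 0.22], [0.71, 0.199, 0.223], [0.71, 0.199, 0.215]]
0.2 [[0.693, 0.24, 0.22], [0.694, 0.243, 0.218], [0.694, 0.238, 0.218]]
0.25 [[0.71, 0.281, 0.237], [0.71, 0.277, 0.234], [0.71, 0.277, 0.236]]
time_s: 0.98
tcp_pos: [0.4939, 0.3749, 0.1821]
eef_rot: [155.0, 0.2, -14.8]
contact_force: [0.8, 1.0, 0.2]
gripper_width: 0.0602
gripper_force: 0.0
```

```bash
python3 drive.py '[[0,0,0,0,0,0]]' >/dev/null; python3 -c "
from g import *
go(*plate(.117),'pre')"
```

```text
pre t1.07 shift [0.0907 0.0206 0.0588] rot [ 0.22  0.36 -0.13] rows 2.6 goal [0.572  0.3048 0.136 ]
```

```bash
python3 drive.py '[[0.091,0.021,0.029,0,0,0],[0.091,0.021,0.029,0,0,0],[0.091,0.021,0.029,0,0,0],[0.091,0.021,0.029,0,0,0],[0.091,0.021,0.029,0,0,0]]'
python3 - <<'E'
from g import *
from m import *
c=snap('wrist','w1');cv2.imwrite('pics/w1b.png',cv2.resize(c['frame'],(768,576))[:,:,::-1])
go(*plate(.117),'pre')
Q=pts('w1',(0,0,512,384),lambda H,P,F:(H[...,0]>100)&(H[...,0]<125)&(H[...,1]>140)&(P[...,2]>.06)&(P[...,1]>.2)&(P[...,2]<.13))
L=Rp.inv().apply(Q-oP);print(len(L),L.mean(0).round(4),np.percentile(L,[2,50,98],axis=0).round(4).tolist())
E
```

```text
time_s: 1.48
tcp_pos: [0.573, 0.3219, 0.164]
eef_rot: [154.9, 0.3, -15.0]
contact_force: [-0.2, -0.2, -0.5]
gripper_width: 0.0598
gripper_force: 0.0
pre t1.53 shift [0.0042 0.0038 0.0331] rot [0.03 0.21 0.11] rows 0.8 goal [0.572  0.3048 0.136 ]
995 [0.001  0.0004 0.0891] [[-0.0343, -0.0033, 0.0873], [0.0013, 0.0005, 0.0892], [0.0347, 0.0042, 0.0906]]
```

View pics/w1b.png

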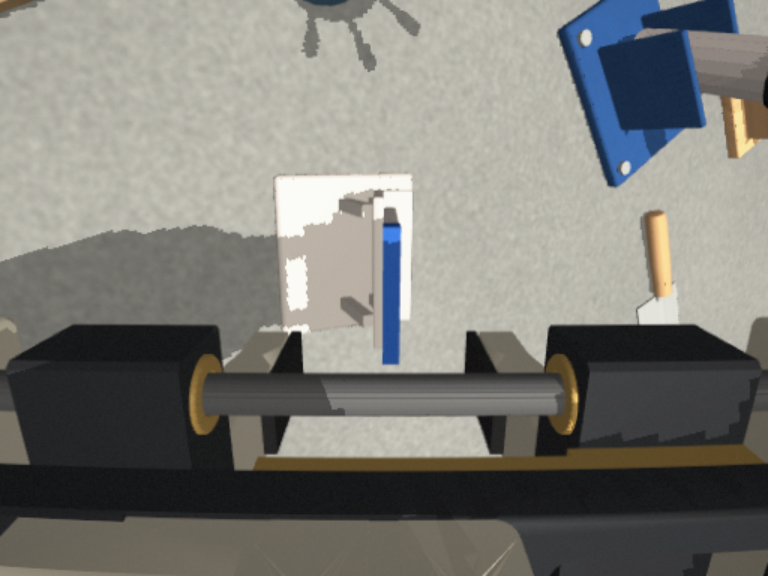

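The wrist view shows the plate's top edge (391,225–362) edge-on, centred between the fingers; the model fits to about 1 mm. Descend: 0.033+0.059 = 0.092.

```bash
python3 drive.py '[[0.005,0.004,0.033,0,0,0],[0.005,0.004,0.06,0,0,0],[0.005,0.004,0.08,0,0,0],[0.005,0.004,0.092,0,0,0],[0.005,0.004,0.092,0,0,0],[0.005,0.004,0.092,0,0,0],[0.005,0.004,0.092,0,0,0]]'; python3 -c "
from g import *
go(*plate(.058),'grasp')"
```

```text
time_s: 2.12
tcp_pos: [0.5667, 0.2823, 0.0844]
eef_rot: [155.1, 0.1, -14.7]
contact_force: [0.2, 0.2, -0.0]
gripper_width: 0.0599
gripper_force: 0.0
grasp t2.12 shift [-0.0006  0.0008  0.0025] rot [-0.1   0.06  0.2 ] rows 0.1 goal [0.5656 0.2807 0.0826]
```

```bash
python3 drive.py '[[0,0.001,0.002,0,0,0],[0,0.001,0.002,0,0,0],[0,0.001,0.002,0,0,0],[0,0.001,0.002,0,0,0],[0,0.001,0.002,0,0,0],[0,0.001,0.002,0,0,0],[0,0.001,0.002,0,0,0],[0,0.001,0.002,0,0,0]]' 0.0 30; python3 drive.py '[[0,0,0,0,0,0],[0,0,-0.01,0,0,0],[0,0,-0.03,0,0,0],[0,0,-0.06,0,0,0],[0,0,-0.09,0,0,0],[0,0,-0.12,0,0,0],[0,0,-0.12,0,0,0]]'
python3 - <<'E'
from g import *
go(*slot(.058+.1),'above')
snap('scene','s1');snap('top','t1')
E
```

```text
time_s: 2.78
tcp_pos: [0.5659, 0.279, 0.0818]
eef_rot: [155.0, 0.2, -14.8]
contact_force: [-0.7, -0.2, -0.7]
gripper_width: 0.012
gripper_force: 0.0
time_s: 3.37
tcp_pos: [0.5819, 0.3315, 0.1969]
eef_rot: [155.4, -0.1, -14.7]
contact_force: [1.0, 1.2, -0.5]
gripper_width: 0.0078
gripper_force: 30.0
above t3.37 shift [0.1824 0.5709 0.2909] rot [ 24.08   5.99 -28.09] rows 16.0 goal [ 0.5958 -0.334   0.17  ]
```

Run:
```python
from g import *
f=lambda y:R.from_euler('z',y,degrees=True)*flip
go([.54,.2,.29],R.from_euler('z',-8,degrees=True)*R.from_euler('x',-13,degrees=True)*flip,'v1')
go([.48,-.04,.29],f(2),'v2');go([.54,-.22,.27],f(10),'v3');go(*slot(.19),'v4')
from m import *
for o in('s1','t1'):
    Q=pts(o,(0,0,512,384),lambda H,P,F:(H[...,0]>100)&(H[...,0]<125)&(H[...,1]>140)&(P[...,2]>.16)&(P[...,1]>.2)&(P[...,1]<.42)&(P[...,0]>.5)&(P[...,0]<.65));
    print(o,len(Q),Q.mean(0) if len(Q) else '')
```

```text
v1 t3.47 shift [-0.0055  0.1636 -0.0324] rot [11.82  2.36 -6.4 ] rows 4.0 goal [0.54 0.2  0.29]
v2 t3.47 shift [-0.0022  0.3881  0.0715] rot [ 24.64   3.8  -16.51] rows 9.5 goal [ 0.48 -0.04  0.29]
v3 t3.47 shift [0.1019 0.5238 0.156 ] rot [ 24.41   5.53 -24.38] rows 13.3 goal [ 0.54 -0.22  0.27]
v4 t3.47 shift [0.1852 0.5824 0.2578] rot [ 24.28   6.36 -28.12] rows 15.9 goal [ 0.5958 -0.334   0.202 ]
s1 111 [0.60534868 0.35088816 0.27305663]
t1 0
```

```bash
python3 drive.py '[[-0.005,0.164,-0.032,12,2,-6],[-0.005,0.164,-0.032,12,2,-6],[-0.005,0.164,-0.032,12,2,-6],[-0.005,0.164,-0.032,12,2,-6],[-0.002,0.388,0.07,24.6,3.8,-16.5],[-0.002,0.388,0.07,24.6,3.8,-16.5],[-0.002,0.388,0.07,24.6,3.8,-16.5],[-0.002,0.388,0.07,24.6,3.8,-16.5],[-0.002,0.388,0.07,24.6,3.8,-16.5],[-0.002,0.388,0.07,24.6,3.8,-16.5],[0.102,0.524,0.156,24.4,5.5,-24.4],[0.102,0.524,0.156,24.4,5.5,-24.4]]'; python3 -c "
from g import *
go([.54,-.22,.27],R.from_euler('z',10,degrees=True)*flip,'v3');go(*slot(.19),'v4')"
```

```text
time_s: 4.47
tcp_pos: [0.5024, -0.1142, 0.2831]
eef_rot: [179.9, 0.1, 10.3]
contact_force: [1.8, 1.9, -1.1]
gripper_width: 0.0079
gripper_force: 30.0
v3 t4.47 shift [0.0181 0.1108 0.0132] rot [0.09 0.09 0.32] rows 2.7 goal [ 0.54 -0.22  0.27]
v4 t4.47 shift [0.0527 0.2329 0.0814] rot [ 0.09  0.1  -3.48] rows 6.0 goal [ 0.5958 -0.334   0.202 ]
```

```bash
python3 drive.py '[[0.018,0.11,0.013,0,0,0],[0.018,0.11,0.013,0,0,0],[0.053,0.225,0.05,0,0,-3.5],[0.053,0.225,0.05,0,0,-3.5],[0.053,0.225,0.05,0,0,-3.5],[0.053,0.225,0.05,0,0,-3.5],[0.053,0.225,0.05,0,0,-3.5],[0.053,0.225,0.05,0,0,-3.5],[0.053,0.225,0.05,0,0,-3.5]]'
python3 - <<'E'
from g import *
go(*slot(.19),'v4')
from m import *
c=snap('wrist','w2');cv2.imwrite('pics/w2b.png',cv2.resize(c['frame'],(768,576))[:,:,::-1])
B=[('blue',lambda H,P,F:(H[...,0]>100)&(H[...,0]<125)&(H[...,1]>140)&(P[...,2]<.03)&(P[...,2]>.004)&(P[...,1]<-.28)),
 ('green',lambda H,P,F:(H[...,0]>50)&(H[...,0]<80)&(H[...,1]>120)&(P[...,2]>.098)),
 ('red',lambda H,P,F:((H[...,0]<6)|(H[...,0]>174))&(H[...,1]>160)&(P[...,2]>.098)),
 ('yel',lambda H,P,F:(H[...,0]>26)&(H[...,0]<34)&(H[...,1]>150)&(P[...,2]>.004)&(P[...,2]<.03)),
 ('fins',lambda H,P,F:(P[...,2]>.058)&(P[...,2]<.07)&(P[...,1]<-.29)),
 ('held',lambda H,P,F:(H[...,0]>100)&(H[...,0]<125)&(H[...,1]>140)&(P[...,2]>.13))]
for n,f in B:
    Q=pts('w2',(0,0,512,384),f);print(n,len(Q),Q.mean(0).round(4),rect(Q))
Q=pts('w2',(0,0,512,384),B[4][1]);L=R.from_euler('z',yB,degrees=True).inv().apply(Q-oB)
print(np.histogram(L[:,1],bins=np.arange(-.045,.046,.003)),L[:,0].min(),L[:,0].max())
E
```

```text
time_s: 5.22
tcp_pos: [0.5942, -0.325, 0.2318]
eef_rot: [180.0, 0.3, 13.4]
contact_force: [1.0, 0.1, -0.5]
gripper_width: 0.008
gripper_force: 30.0
v4 t5.22 shift [-0.0004  0.0091  0.0299] rot [ 0.03  0.29 -0.36] rows 0.7 goal [ 0.5958 -0.334   0.202 ]
blue 458 [ 0.6095 -0.332   0.0129] (array([ 595.8, -334.3]), array([84.2, 22.9]), 13.4)
green 639 [ 0.5863 -0.29    0.1012] (array([ 585. , -290.2]), array([69.9,  8.6]), 13.7)
red 678 [ 0.5643 -0.2011  0.1011] (array([ 563.5, -200.8]), array([70. ,  9.4]), 13.6)
yel 177 [ 0.7964 -0.5557  0.0052] (array([ 791.1, -546.4]), array([ 89.2, 110.2]), 9.8)
fins 3238 [ 0.6807 -0.4731  0.0625] (array([ 679.6, -449.7]), array([342.2, 311.2]), 79.5)
held 1740 [ 0.6075 -0.3213  0.2638] (array([ 601.2, -322.2]), array([55.1,  9.8]), 13.0)
(array([  0,   0,   0,   0,   0,   0,   0,   0,  56, 141, 160,  65,   0,
         0,   0,   0,  53,  29,  55,  36,  66,   0,   0,   4, 159, 135,
        91,   0,  60,   0]), array([-4.50000000e-02, -4.20000000e-02, -3.90000000e-02, -3.60000000e-02,
       -3.30000000e-02, -3.00000000e-02, -2.70000000e-02, -2.40000000e-02,
       -2.10000000e-02, -1.80000000e-02, -1.50000000e-02, -1.20000000e-02,
       -9.00000000e-03, -6.00000000e-03, -3.00000000e-03,  4.16333634e-17,
        3.00000000e-03,  6.00000000e-03,  9.00000000e-03,  1.20000000e-02,
        1.50000000e-02,  1.80000000e-02,  2.10000000e-02,  2.40000000e-02,
        2.70000000e-02,  3.00000000e-02,  3.30000000e-02,  3.60000000e-02,
        3.90000000e-02,  4.20000000e-02,  4.50000000e-02])) -0.15834383232354715 0.17345427762284235
```

View pics/w2b.png

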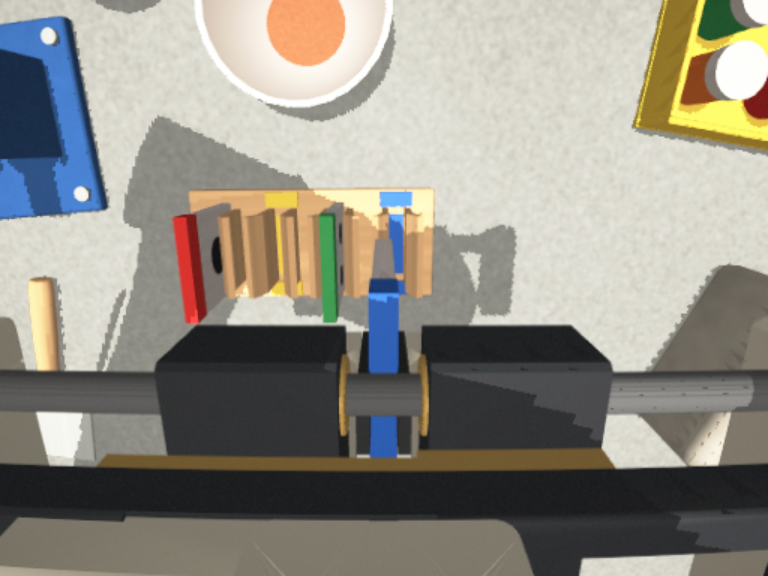

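Held plate's band (383,290–455) lies ~9 mm left of the blue slot strip (397,243), as computed; slot confirmed at (595.8, −334.3). Shift across, then lower.

```bash
python3 drive.py '[[0,0.009,0.03,0,0.3,-0.2],[0,0.009,0.03,0,0.3,-0.2],[0,0.009,0.05,0,0.3,-0.2],[0,0.009,0.08,0,0.3,-0.2],[0,0.009,0.095,0,0.3,-0.2],[0,0.009,0.095,0,0.3,-0.2],[0,0.009,0.095,0,0.3,-0.2],[0,0.009,0.095,0,0.3,-0.2]]'; python3 -c "
from g import *
go(*slot(.0566),'down')"
```

```text
time_s: 5.93
tcp_pos: [0.5982, -0.3339, 0.1406]
eef_rot: [179.8, -0.3, 13.8]
contact_force: [0.7, 0.1, -0.1]
gripper_width: 0.0081
gripper_force: 30.0
down t5.93 shift [-0.0026 -0.0008  0.072 ] rot [ 0.22 -0.26 -0.04] rows 1.7 goal [ 0.5958 -0.334   0.0686]
```

```bash
python3 drive.py '[[-0.001,0,0.015,0,0,0],[-0.002,0,0.03,0,0,0],[-0.002,0,0.042,0,0,0],[-0.002,0,0.054,0,0,0],[-0.002,0,0.064,0,0,0],[-0.002,0,0.064,0,0,0],[-0.002,0,0.064,0,0,0],[-0.002,0,0.064,0,0,0]]'; python3 -c "
from g import *
go(*slot(.0566),'down')"
```

```text
time_s: 6.6
tcp_pos: [0.5959, -0.3349, 0.0748]
eef_rot: [179.8, -0.2, 13.7]
contact_force: [-0.2, 0.0, -1.3]
gripper_width: 0.0081
gripper_force: 30.0
down t6.60 shift [ 0.0001 -0.0009  0.0062] rot [ 0.16 -0.17 -0.09] rows 0.1 goal [ 0.5958 -0.334   0.0686]
```

```bash
python3 drive.py '[[0,-0.001,0.002,0,0,0],[0,-0.001,0.004,0,0,0],[0,-0.001,0.005,0,0,0],[0,-0.001,0.005,0,0,0],[0,-0.001,0.005,0,0,0]]'; python3 drive.py '[[0,0,0,0,0,0],[0,0,0,0,0,0],[0,0,0,0,0,0],[0,0,0,0,0,0],[0,0,0,0,0,0],[0,0,0,0,0,0]]' 0.026;  python3 drive.py '[[0,0,0,0,0,0],[0,0,-0.03,0,0,0],[0,0,-0.06,0,0,0],[0,0,-0.1,0,0,0],[0,0,-0.14,0,0,0],[0,0,-0.18,0,0,0],[0,0,-0.18,0,0,0],[0,0,-0.18,0,0,0]]'
python3 - <<'E'
from g import *
from m import *
c=snap('wrist','w3')
for o in('w3',):
  Q=pts(o,(0,0,512,384),lambda H,P,F:(H[...,0]>100)&(H[...,0]<125)&(H[...,1]>140)&(P[...,2]>.07)&(P[...,2]<.13)&(P[...,1]<-.25))
  T=Q[Q[:,2]>.097];print(o,len(Q),len(T),T.mean(0).round(4),rect(T),np.percentile(Q[:,2],[5,50,98]).round(4))
  F=Q[Q[:,2]<.097]; print([np.round(x,3) for x in plane(F)] if len(F)>20 else len(F))
s=load('s0')
cv2.imwrite('pics/w3b.png',cv2.resize(c['frame'][100:300,100:366],None,fx=3,fy=3)[:,:,::-1])
go(*plun(.139+.06),'plun')
E
```

```text
time_s: 7.02
tcp_pos: [0.5951, -0.3337, 0.0692]
eef_rot: [179.9, -0.1, 13.7]
contact_force: [-0.2, -0.1, -1.1]
gripper_width: 0.0079
gripper_force: 30.0
time_s: 7.52
tcp_pos: [0.5952, -0.3338, 0.0692]
eef_rot: [179.9, -0.1, 13.7]
contact_force: [0.0, -0.4, 0.4]
gripper_width: 0.0256
gripper_force: 0.0
time_s: 8.18
tcp_pos: [0.5959, -0.3339, 0.2528]
eef_rot: [179.7, -0.5, 13.7]
contact_force: [-0.3, -0.6, -1.5]
gripper_width: 0.0258
gripper_force: 0.0
w3 528 528 [ 0.5957 -0.3334  0.1013] (array([ 594.9, -333.6]), array([69.9,  7.4]), 13.6) [0.1002 0.1013 0.1028]
0
plun t8.23 shift [ 0.0694 -0.2985  0.0255] rot [ 0.66 14.74 -3.77] rows 7.4 goal [ 0.5919 -0.027   0.2242]
```

View pics/w3b.png

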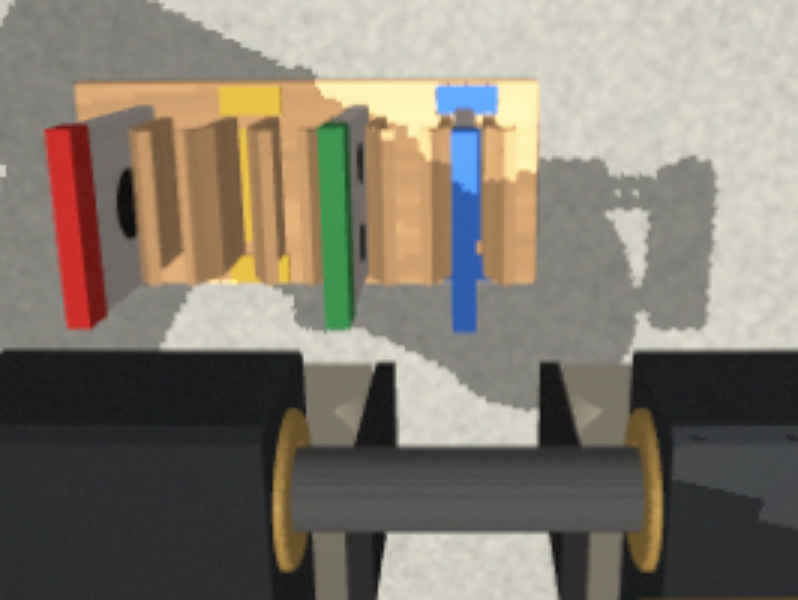

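The blue plate stands between the blue tags (crop (465,230)), top at 101.3 mm, level with its seated neighbours. On to the plunger.

```bash
python3 drive.py '[[0.064,-0.298,0.005,0.7,14.7,-3.8],[0.064,-0.298,0.005,0.7,14.7,-3.8],[0.064,-0.298,0.005,0.7,14.7,-3.8],[0.064,-0.298,0.005,0.7,14.7,-3.8],[0.064,-0.298,0.005,0.7,14.7,-3.8],[0.064,-0.298,0.005,0.7,14.7,-3.8],[0.064,-0.298,0.005,0.7,14.7,-3.8],[0.064,-0.298,0.005,0.7,14.7,-3.8],[0.064,-0.298,0.005,0.7,14.7,-3.8],[0.064,-0.298,0.005,0.7,14.7,-3.8],[0.064,-0.298,0.005,0.7,14.7,-3.8],[0.064,-0.298,0.005,0.7,14.7,-3.8]]' 0.06
python3 - <<'E'
from g import *
from m import *
c=snap('wrist','w4')
cv2.imwrite('pics/w4b.png',cv2.resize(c['frame'],(768,576))[:,:,::-1])
Q=pts('w4',(0,0,512,384),lambda H,P,F:(H[...,0]<20)&(H[...,1]>80)&(P[...,2]>.15)&(P[...,2]<.22)&(abs(P[...,1]+.024)<.06)&(abs(P[...,0]-.6)<.07))
L=Ra.inv().apply(Q-oA);T=L[L[:,2]>.165]
print(len(L),len(T),T.mean(0).round(4),rect(T),np.percentile(T,[2,50,98],axis=0).round(4).tolist(),Ra.inv().apply(plane(Ra.apply(T))[1]).round(4))
go(*plun(.139),'plun')
E
```

```text
time_s: 9.23
tcp_pos: [0.5861, -0.0298, 0.243]
eef_rot: [-179.9, -14.8, 17.4]
contact_force: [0.9, -0.7, 0.1]
gripper_width: 0.0603
gripper_force: 0.0
3504 3367 [0.0042 0.001  0.1707] (array([1.8, 1. ]), array([70. , 25.9]), 0.1) [[-0.0304, -0.0111, 0.1677], [0.0049, 0.0011, 0.1708], [0.0357, 0.0131, 0.1723]] [-0.0071  0.0067  1.    ]
plun t9.28 shift [ 0.0015 -0.001   0.0799] rot [-0.07  0.21 -0.08] rows 1.9 goal [ 0.6067 -0.0223  0.1663]
```

View pics/w4b.png

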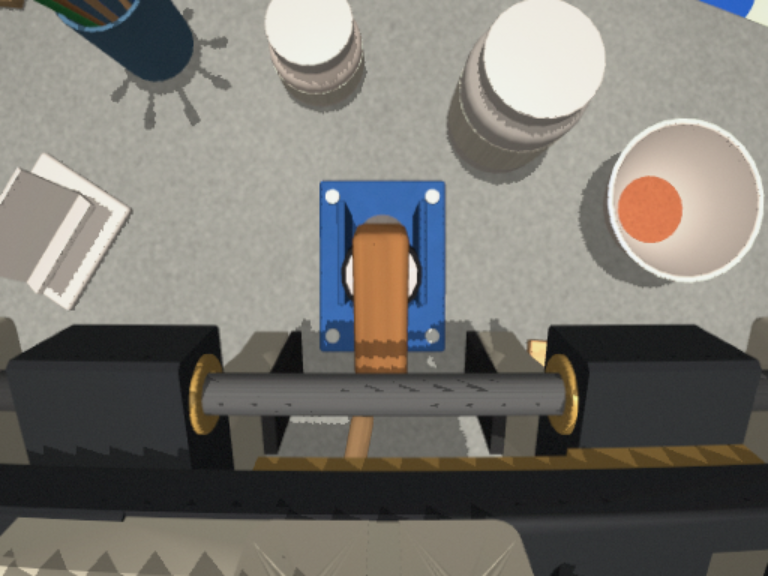

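Handle (381,295) is centred between the fingers, aligned with the tool. Descend 80 mm along the axis.

```bash
python3 drive.py '[[0.001,-0.0015,0.03,0,0.2,0],[0.001,-0.0015,0.055,0,0.2,0],[0.001,-0.0015,0.07,0,0.2,0],[0.001,-0.0015,0.08,0,0.2,0],[0.001,-0.0015,0.08,0,0.2,0],[0.001,-0.0015,0.08,0,0.2,0],[0.001,-0.0015,0.08,0,0.2,0],[0.001,-0.0015,0.08,0,0.2,0]]'; python3 -c "
from g import *
go(*plun(.139),'plun')"
```

```text
time_s: 9.95
tcp_pos: [0.6069, -0.0209, 0.1681]
eef_rot: [-179.9, -15.2, 17.5]
contact_force: [-0.5, 0.2, 0.2]
gripper_width: 0.06
gripper_force: 0.0
plun t9.95 shift [-0.0011  0.0012  0.0016] rot [-0.07 -0.16  0.01] rows 0.1 goal [ 0.6067 -0.0223  0.1663]
```

```bash
python3 drive.py '[[0,0,0.0015,0,0,0],[0,0,0.0015,0,0,0],[0,0,0.0015,0,0,0],[0,0,0.0015,0,0,0],[0,0,0.0015,0,0,0],[0,0,0.0015,0,0,0],[0,0,0.0015,0,0,0],[0,0,0.0015,0,0,0],[0,0,0.0015,0,0,0]]' 0.0 20; python3 -c "
from g import *
s=r.get_state();print(s['contact_force'],s['moment'])
go(*plun(.139),'plun')"
```

```text
time_s: 10.7
tcp_pos: [0.6069, -0.0208, 0.1653]
eef_rot: [-179.9, -15.1, 17.5]
contact_force: [1.2, -1.2, 1.2]
gripper_width: 0.0258
gripper_force: 20.0
[ 1.18215843 -1.21894497  1.15906816] [-1.02974818  0.30819705 -0.16166373]
plun t10.70 shift [-0.0004  0.0014 -0.0011] rot [-0.07 -0.06  0.02] rows 0.0 goal [ 0.6067 -0.0223  0.1663]
```

```bash
python3 drive.py '[[0,0.0004,-0.003,0,0,0],[0,0.0007,-0.007,0,0,0],[0,0.001,-0.011,0,0,0],[0,0.001,-0.015,0,0,0],[0,0.001,-0.015,0,0,0],[0,0.001,-0.015,0,0,0]]'; python3 -c "
from g import *
s=r.get_state();print(s['contact_force'],s['moment'])
go(*plun(.139),'plun')"
```

```text
time_s: 11.2
tcp_pos: [0.603, -0.0228, 0.1799]
eef_rot: [-179.9, -15.0, 17.5]
contact_force: [0.7, -0.3, -2.3]
gripper_width: 0.0257
gripper_force: 20.0
[ 0.66131797 -0.25269533 -2.34790921] [-0.28467189  0.59949481  0.02059868]
plun t11.20 shift [-0.      0.0007  0.0142] rot [-0.1  -0.05  0.01] rows 0.3 goal [ 0.6067 -0.0223  0.1663]
```

```bash
python3 drive.py '[[0,0,-0.004,0,0,0],[0,0,-0.009,0,0,0],[0,0,-0.014,0,0,0],[0,0,-0.019,0,0,0],[0,0,-0.024,0,0,0],[0,0,-0.029,0,0,0],[0,0,-0.034,0,0,0],[0,0,-0.039,0,0,0],[0,0,-0.043,0,0,0],[0,0,-0.045,0,0,0],[0,0,-0.045,0,0,0],[0,0,-0.045,0,0,0]]'; python3 drive.py '[[0,0,0,0,0,0],[0,0,0,0,0,0],[0,0,0,0,0,0]]' - 30
python3 - <<'E'
from g import *
from m import *
s=r.get_state();print(s['contact_force'],s['moment'],'drawn',(s['tcp_pos']-[0.6069,-.0208,.1653])@Ra.apply([0,0,1]))
go(*plun(.139+.06-.0015),'plun')
a=snap('scene','s5');b=snap('top','t5')
M=Ra.inv().apply(cloud(a).reshape(-1,3)-oA).reshape(384,512,3)
H=cv2.cvtColor(a['frame'],cv2.COLOR_RGB2HSV).astype(int)
k=((H[...,0]<8)|(H[...,0]>172))&(H[...,1]>140)&(np.hypot(M[...,0],M[...,1])<.016)&(M[...,2]>.09)&(M[...,2]<.19)
print('ring px',k.sum(),np.percentile(M[k],[5,50,95],axis=0).round(4) if k.sum() else '')
im=np.hstack([cv2.resize(x['frame'][y:y+75,q:q+75],(400,400),interpolation=cv2.INTER_CUBIC) for x,q,y in((a,220,165),(b,225,130))])
cv2.imwrite('pics/end.png',im[:,:,::-1])
E
```

```text
time_s: 12.2
tcp_pos: [0.592, -0.0264, 0.2231]
eef_rot: [-179.9, -15.0, 17.5]
contact_force: [-0.3, -0.7, -3.8]
gripper_width: 0.0259
gripper_force: 20.0
time_s: 12.45
tcp_pos: [0.592, -0.0264, 0.2228]
eef_rot: [-179.9, -15.0, 17.5]
contact_force: [1.0, 0.3, -3.1]
gripper_width: 0.0254
gripper_force: 30.0
[ 1.04843492  0.31652327 -3.14780682] [-0.42519842  1.10652551 -0.01636279] drawn 0.05961855151280128
plun t12.45 shift [0.     0.0005 0.    ] rot [-0.09 -0.01  0.01] rows 0.0 goal [ 0.5922 -0.0269  0.2228]
ring px 13 [[ 0.0053 -0.009   0.1153]
 [ 0.0111 -0.0048  0.1184]
 [ 0.013   0.0041  0.1206]]
```

View pics/end.png

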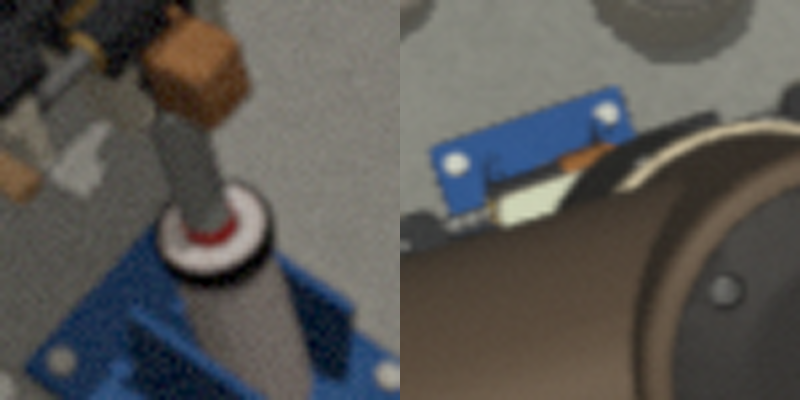

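The scene crop shows the red ring at the barrel's mouth (212,228). The wrist shows a ~1 N·m moment about the handle's y, so I probe whether that's from pressing on the barrel.

```bash
cat > f.py <<'E'
from g import *
s=r.get_state();Q=Ra*flip
print('F',Q.inv().apply(s['contact_force']).round(2),'M',Q.inv().apply(s['moment']).round(3))
E
Z='python3 f.py'
python3 drive.py '[[0,0,0,0,0,0],[0,0,0,0,0,0]]' >/dev/null; $Z
python3 drive.py '[[0,0,0,0,0,0],[0,0,0,0,0,0]]' >/dev/null; $Z
python3 drive.py '[[0.0005,0,0,0,0,0],[0.0005,0,0,0,0,0],[0.0005,0,0,0,0,0]]' >/dev/null; $Z
python3 drive.py '[[0,0,0,0,0,0],[0,0,0,0,0,0]]' >/dev/null; $Z
```

```text
F [-0.74  0.73  2.65] M [-0.043 -1.211 -0.013]
F [-1.25 -0.01  3.36] M [-0.083 -1.188 -0.035]
F [-1.19 -0.06  2.66] M [-0.097 -1.238 -0.036]
F [-1.1  -0.37  3.73] M [-0.072 -1.132  0.017]
```

```bash
python3 drive.py '[[0.0005,0,0,0,-0.25,0],[0.001,0,0,0,-0.5,0],[0.001,0,0,0,-0.5,0],[0.001,0,0,0,-0.5,0]]' >/dev/null; python3 f.py
python3 drive.py '[[0,0,0,0,0,0],[0,0,0,0,0,0]]'; python3 f.py;  python3 -c "
from g import *
go(*plun(.139+.06-.0015),'plun')"
```

```text
F [-0.31 -0.44  3.42] M [-0.083 -1.088 -0.052]
time_s: 13.8
tcp_pos: [0.5935, -0.026, 0.2235]
eef_rot: [-179.9, -14.5, 17.5]
contact_force: [0.7, -0.6, -3.0]
gripper_width: 0.0259
gripper_force: 30.0
F [-0.31  0.8   3.07] M [-0.102 -1.159 -0.094]
plun t13.80 shift [-0.0016  0.0005  0.0003] rot [-0.09  0.46  0.01] rows 0.1 goal [ 0.5922 -0.0269  0.2228]
```

The moment doesn't react to shifts or tilts within the bore's play, and the lateral force stays ~1 N, so the plunger isn't pressing on the barrel. Return to the axis, settle, hand in.

```bash
python3 drive.py '[[-0.0007,0,0,0,0.2,0],[-0.0014,0,0,0,0.45,0],[-0.0014,0,0,0,0.45,0],[-0.0014,0,0,0,0.45,0],[-0.0014,0,0,0,0.45,0],[-0.0014,0,0,0,0.45,0]]'; python3 f.py
python3 - <<'E'
from g import *
go(*plun(.139+.06-.0015),'plun')
a=snap('scene','s6')
M=Ra.inv().apply(cloud(a).reshape(-1,3)-oA).reshape(384,512,3);H=cv2.cvtColor(a['frame'],cv2.COLOR_RGB2HSV).astype(int)
k=((H[...,0]<8)|(H[...,0]>172))&(H[...,1]>140)&(np.hypot(M[...,0],M[...,1])<.016)&(M[...,2]>.09)&(M[...,2]<.19)
print(k.sum(),np.percentile(M[k][:,2],[5,50,95]).round(4))
print(r.close_job())
E
```

```text
time_s: 14.3
tcp_pos: [0.5922, -0.0264, 0.2232]
eef_rot: [-179.9, -15.0, 17.5]
contact_force: [-0.4, -0.5, -2.9]
gripper_width: 0.0259
gripper_force: 30.0
F [-1.25  0.41  2.69] M [-0.07  -1.202 -0.018]
plun t14.30 shift [-0.0003  0.0005  0.0004] rot [-0.09 -0.    0.01] rows 0.0 goal [ 0.5922 -0.0269  0.2228]
13 [0.1148 0.1182 0.1214]
the job is handed in; nothing more can be done
None
```

I handed in the job at about 14.3 s without seeing a verdict: the blue-banded plate stands released in the blue-tagged slot, and the plunger is gripped at rest, drawn about 60 mm with its red ring at the barrel's mouth; an unexplained 1.2 N·m wrist moment did not change with small shifts and tilts, so I took it as not barrel contact.

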